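Roll down the shingles on the nest box roof

ROBOT

A 6-joint arm with a two-finger parallel gripper is mounted at the origin on the work surface. World frame = base frame: x ahead of the robot, y to its left, z up, the work surface at z = 0. Lengths are in mm, angles in rad, forces in N, time in s.
With the tool pointing down it reaches from about 275 to 825 mm from the base axis. Payload 4.9 kg.
Tool frame: the origin (TCP) lies at the very end of the fingers, on their centre line; the grasp point (between the pads) lies 19 mm behind it; z points along the fingers, y is the line along which they close (so a half turn about z gives the same grasp; the last joint's range is limited). The gripper opens to 85 mm and grips with 20 to 120 N. Pads are 22 mm wide; open, the fingers measure 114 mm over their backs; the gripper's body (76 mm by 85 mm) begins 54 mm behind the grasp point. The pads swing forward as they close: fully open they stand 13 mm farther back than shut.
Start: joints at [1.089, 0.326, -0.193, 1.052, 0, 1.437], TCP at [187.452, 517.088, 231.281] pointing down, gripper open.
Joint ranges: [-2.65, 2.65], [-0.97, 1.79], [-1.3, 1.35], [-1.93, 2.1], [-1.47, 1.37], [-3.14, 3.14]. Speed limits (rad/s): [2.57, 2.57, 3.14, 3.14, 3.14, 3.14].

INTERFACE

Orientations are given as a rotation vector (axis times angle).
In Python, from workcell import arm, snapshot, camera_params gives the robot as it stands.
- The arm moves only by the tool send_rows, never from a script. Its argument "series" is text: rows parted by semicolons, each of 5 numbers parted by spaces: the shift along the tool's x, y, z in units of 50 mm (1.0 is 50 mm), then the turn about the tool's z in units of 6 degrees (1.0 is 6 degrees), then the finger opening in mm, from 0 to 85.4. A call has 1 to 12 rows; each row is the pose to reach, as a shift and turn from the pose commanded when the call began, along the tool's axes at that moment; what a row does not reach only later rows make up. A row lasts 1/8 s, in which the tool goes at most 62.5 mm and 10.7 degrees, less where a joint would pass 70% of its speed; a pose out of reach is approached as far as the arm can. A call with a gripper value outside its range is refused whole. The fingers move at their own pace and stop on an object; "force" is the grip in N (left out, the last holds). Time passes only in rows, so rows that repeat a pose let the fingers close. It gives the time, the measured TCP pose, the force, the opening and the grip force at its end, in the units of the state.
- arm.state(): the state, without advancing time (a new reading comes with each control period).
- snapshot(name): name is "scene" or "top"; returns the picture (480x640x3 uint8, red, green, blue); there is no depth.
- camera_params(name): a dict with "camera_matrix" (3x3 intrinsics, pixels), "R" (3x3) and "t" (3): a world point X has camera coordinates R X + t. Camera axes: x right, y down, z forward; pixel columns grow to the right and rows downward; lengths in mm; the calibration is good to about 2 mm. A picture is of the moment at which its call begins. camera_params takes no time and is no camera call.
- arm.job_done(): hands the job in; it is judged then, once.
The state is a dict: "clock": time; "q": joint angles; "joint_vel": joint speeds; "joint_torque": joint torques, N m; "ee_pos": TCP position; "orientation": TCP orientation; "wrist_force": force on the tool from outside, world axes, zero at the start; "torque": the same for the moment, N m; "grip_width": opening from 0.0 (shut) to 1.0 (fully open); "gripper_force": force on a finger pad.
Only numpy, scipy, OpenCV 4.12 (cv2) and the standard library are available. Lean on these libraries where they do the work, as an engineer would, in place of code of your own. Each camera call takes 0.05 s, during which the arm holds its last target. There are 200 camera calls.

TASK

The shingles on the nest box roof are only lightly stuck and stand proud: with the red sprung palm roller held flat on the slope, roll them fully down under steady pressure, first the lower course and then the upper course that laps over it, each from one end to the other; press firmly, but over 30 N cracks a shingle. Then stand the roller upright in the middle of the round cork mat and let go. Keep the gripper itself off the nest box, and do not disturb the other things on the shelf.

Things in the scene. Friction and masses are not known exactly. Their poses are not given: they have to be found in the camera images.
- nestbox: wooden nest box, fixed to the shelf; body 130 mm deep (its x), 160 mm wide (its y); origin under the middle of its body, on the shelf; at yaw 0 its front (entrance hole, low eave) faces -x. Behind the roof's upper edge a 75 mm wide hanging batten at x = +65 to +80 mm stands up to 275 mm above the shelf. Its yaw is within 0.4 rad of 0
- lower_mid (a point): middle of the bare part of the lower course on the 30 degree roof, on its top face as it lies when fully down; x points up the slope, y along the courses, z square out of the roof. Bare part 83 mm up the slope, 208 mm along y. 5 shingles per course, each 95 x 40 x 6 mm, number 1 to 5 at y = +84, +42, 0, -42, -84 mm. 41 mm up the slope the upper course's edge stands 6 to 11 mm higher
- upper_mid (a point): middle of the upper course, on its top face as it lies when fully down (89 mm up the slope from lower_mid and 6 mm higher off the roof), same axes. The course is 95 mm up the slope and 208 mm along y; a dark ridge strip 4 mm high begins 50 mm, and the upright hanging batten some 70 mm, further up the slope
- lower1 (a joint): lower course, shingle 1 (y = +84 mm on the roof): shingle joint, m: 0 = standing 5 mm proud, 0.005 = fully down; it starts between 0 and 0.002. It slides straight into the roof, yields at about 6 N (more than the weight of the roller) and stays where it is pressed
- lower2 (a joint): lower course, shingle 2 (y = +42 mm on the roof): as lower1
- lower3 (a joint): lower course, shingle 3 (y = +0 mm on the roof): as lower1
- lower4 (a joint): lower course, shingle 4 (y = -42 mm on the roof): as lower1
- lower5 (a joint): lower course, shingle 5 (y = -84 mm on the roof): as lower1
- upper1 (a joint): upper course, shingle 1 (y = +84 mm on the roof): shingle joint, m: 0 = standing 5 mm proud, 0.005 = fully down; it starts between 0 and 0.002. It slides straight into the roof, yields at about 6 N (more than the weight of the roller) and stays where it is pressed
- upper2 (a joint): upper course, shingle 2 (y = +42 mm on the roof): as upper1
- upper3 (a joint): upper course, shingle 3 (y = +0 mm on the roof): as upper1
- upper4 (a joint): upper course, shingle 4 (y = -42 mm on the roof): as upper1
- upper5 (a joint): upper course, shingle 5 (y = -84 mm on the roof): as upper1
- roller: red sprung palm roller, 0.5 kg, standing on two rubber wheels (yaw within 0.9 rad of 0); origin on its underside between the wheels, z up. It rolls along its own y; wheel axles along its x, free-turning wheels 38 mm in diameter and 44 mm wide, axles at y = +24 and -24 mm; red frame 58 mm (x) by 92 mm (y), top at 47 mm. It works the same either way round
- roller_grip (a point): middle of the roller's beech crossbar, 84 mm above the roller's underside when not pressed; the bar is 76 mm long (roller x), 28 mm thick (roller y, grip it across this) and 30 mm tall; 22 mm of free space between bar and red frame
- grip (a joint): how far the crossbar is pressed down on its springs towards the frame, 0 to 0.012 m; push = 3.6 N + 0.9 N per mm, so some 6 to 10 mm over shingles that are down gives a firm, steady pressure; past 12 mm it is solid. When lifted by the bar the frame hangs at 0
- trivet: round cork mat lying fixed on the shelf, 160 mm in diameter, 6 mm thick; origin in the middle of its underside; where the roller is to stand at the end
- dish: blue ceramic dish, 124 mm across, 34 mm high, loose; origin under its middle; leave alone
- phone_stand: black phone stand, base 85 x 72 mm, leaning back plate to 100 mm high, loose; origin under the middle of the base; leave alone
- bamboo_box: bamboo box with shut sliding lid, 200 x 92 x 62 mm (x, y, z), loose; origin under its middle; leave alone
- whistle: orange plastic whistle, 68 mm long, 29 mm high, loose; origin under its middle; leave alone
- bell: chrome bicycle bell, 60 mm dome, 43 mm high, loose; origin under its middle; leave alone
- shingle_bundle: banded bundle of spare shingles, 98 x 42 x 37 mm, loose; origin under its middle; leave alone
- mug: white mug, 80 mm across, 92 mm high, handle at its +y side, loose; origin under its middle; leave alone
There are look-alikes about, which are no part of the job. Of the things like the roller, leave any that is green or purple; of the rest the larger one is meant.

How it is judged (in metres and radians):
On the way, in this order (a step that is already met when the one before it is completed fails the run):
1. the lower course is being rolled from one end: roller flat on it and moving along (over 10 mm/s) under more than 3 N, the shingle at one end down, the one at the other end not yet (((value of joint lower1 above 0.0035 m and value of joint lower5 below 0.0035 m) or (value of joint lower5 above 0.0035 m and value of joint lower1 below 0.0035 m)) and contact force between roller and nestbox above 3 N and angle between the z axis of roller and the z axis of upper_mid, either way round below 0.3 rad and linear speed of roller above 0.01 m/s and x of roller in the frame of lower_mid between -0.03 and 0.03 m), for 0.6 s.
2. the whole lower course is fully down (each shingle within 1.5 mm) (value of joint each of lower1, lower2, lower3, lower4, lower5 above 0.0035 m), for 0.05 s.
3. the upper course is being rolled from one end: roller flat on it and moving along (over 10 mm/s) under more than 3 N, the shingle at one end down, the one at the other end not yet (((value of joint upper1 above 0.0035 m and value of joint upper5 below 0.0035 m) or (value of joint upper5 above 0.0035 m and value of joint upper1 below 0.0035 m)) and contact force between roller and nestbox above 3 N and angle between the z axis of roller and the z axis of upper_mid, either way round below 0.3 rad and linear speed of roller above 0.01 m/s and x of roller in the frame of upper_mid between -0.03 and 0.03 m), for 0.6 s.
4. the whole upper course is fully down (each shingle within 1.5 mm) (value of joint each of upper1, upper2, upper3, upper4, upper5 above 0.0035 m), for 0.05 s.
At the end, for the whole second after the job is handed in: All ten shingles are fully down (each within 1.5 mm); the roller stands upright (within 0.1 rad) and still on the cork mat, its middle within 30 mm of the mat's middle; the seven other loose things are within 20 mm of where they were (all of step 2 and all of step 4 and horizontal distance between roller and trivet below 0.03 m and angle between roller's own z axis and vertical below 0.1 rad and height (world z) of roller between 0.003 and 0.01 m and linear speed of roller below 0.02 m/s and distance of each of dish, phone_stand, bamboo_box, whistle, bell, shingle_bundle, mug from where it was at the start of the episode below 0.02 m); the robot touches nothing.
It fails at once if the roller is pressed on the nest box with more than 30 N (contact force between roller and nestbox above 30 N).
It fails at once if the roller is pressed on the roof (over 3 N) more than 0.3 rad away from flat on the slope (contact force between roller and nestbox above 3 N and angle between the z axis of roller and the z axis of upper_mid, either way round above 0.3 rad).
It fails at once if the gripper or arm touches the nest box or its shingles (over 1 N) (contact force between any of the fingers, the arm and nestbox above 1 N).
It fails at once if another loose thing on the shelf is moved more than 20 mm or tipped over (distance of any of dish, phone_stand, bamboo_box, whistle, bell, shingle_bundle, mug from where it was at the start of the episode above 0.02 m or angle between any of dish, phone_stand, bamboo_box, whistle, bell, shingle_bundle, mug's own z axis and vertical above 0.4 rad).
It also fails if it takes over 69 s, if anything falls off the work surface, if the arm or the gripper's body presses on something with over 40 N, if the wrist force passes 120 N, or if a joint passes its speed limit or range.

## Working session

There is one attempt and no reset: what is moved stays moved. The work goes in short steps, Python scripts to look and compute and a tool call to move; the robot and the scene stay as the last step left them, time stands still between calls to the robot, and variables do not carry over. Pictures are saved under pics/ and viewed, at most 10 in all, crops included, and the job is handed in when it is done.

Besides the shell and the picture viewer there is one more tool, called after ">>>" by a JSON object that holds its "name" and its "arguments", one argument or row to a line. send_rows: Moves the arm, as the interface text tells. Its arguments: {"type":"object","properties":{"series":{"type":"string"},"force":{"type":"number"}},"required":["series"]}

```bash
mkdir -p pics; ls
python3 - <<'E'
from workcell import arm, snapshot, camera_params
import cv2,numpy as np
print(arm.state()); print([a for a in dir(arm) if a[0]!='_'])
for n in ("scene","top"):
    cv2.imwrite(f"pics/{n}0.png",snapshot(n)[:,:,::-1]); p=camera_params(n); print(n,p)
E
```

```text
pics
{'clock': 0.0, 'q': array([ 1.08882140e+00,  3.26968584e-01, -1.93612558e-01,  1.05197646e+00,
       -1.51540924e-05,  1.43658934e+00]), 'joint_vel': array([-6.81772752e-04, -4.49649962e-04, -5.70431925e-04, -2.60468776e-03,
       -7.98179471e-04,  9.55092889e-05]), 'joint_torque': array([ 5.33910043e-04, -4.43396616e+01,  2.62442404e+01,  1.53228140e-02,
       -2.54585711e-04, -6.52860379e-06]), 'ee_pos': array([187.16133244, 516.54807609, 230.47749124]), 'orientation': array([-5.43433818e-01, -3.09370527e+00,  2.64312333e-03]), 'wrist_force': array([0.34897974, 0.50744214, 0.09483797]), 'torque': array([-0.01688998,  0.01828662,  0.01389433]), 'gripper_force': 0.0, 'grip_width': 0.9983377117921308}
['Unreachable', 'job_done', 'state']
scene {'camera_matrix': array([[503.00348906,   0.        , 316.36663959],
       [  0.        , 503.00348906, 243.72301609],
       [  0.        ,   0.        ,   1.        ]]), 'R': array([[ 0.52422314,  0.85156695,  0.00488124],
       [ 0.59564938, -0.36257221, -0.71675883],
       [-0.60859833,  0.37864907, -0.69730406]]), 't': array([-307.03941161, -171.28871536, 1818.28081609])}
top {'camera_matrix': array([[610.82204305,   0.        , 319.1145916 ],
       [  0.        , 610.82204305, 228.95685762],
       [  0.        ,   0.        ,   1.        ]]), 'R': array([[-0.00381334, -0.999947  ,  0.00956352],
       [-0.99533805,  0.00287375, -0.09640496],
       [ 0.09637237, -0.00988656, -0.99529625]]), 't': array([  76.89034185,  471.05529799, 1759.29130719])}
```

View pics/scene0.png

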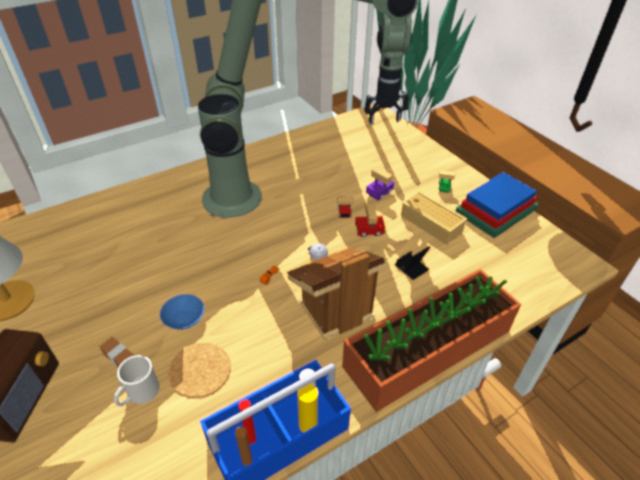

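View pics/top0.png

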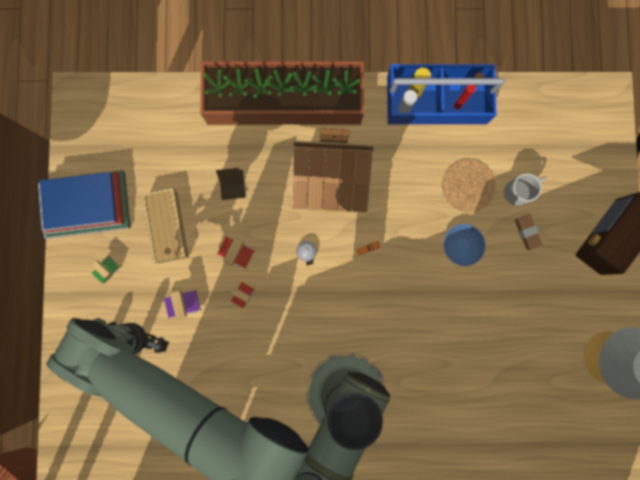

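Run:
```python
import cv2,numpy as np
t=cv2.imread("pics/top0.png");s=cv2.imread("pics/scene0.png")
cv2.imwrite("pics/c1.png",cv2.resize(t[120:280,210:410],None,fx=4,fy=3.75,interpolation=cv2.INTER_CUBIC)) 
cv2.imwrite("pics/c2.png",cv2.resize(s[190:345,270:440],None,fx=4,fy=3.8,interpolation=cv2.INTER_CUBIC))
```

```text
(no output)
```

View pics/c1.png

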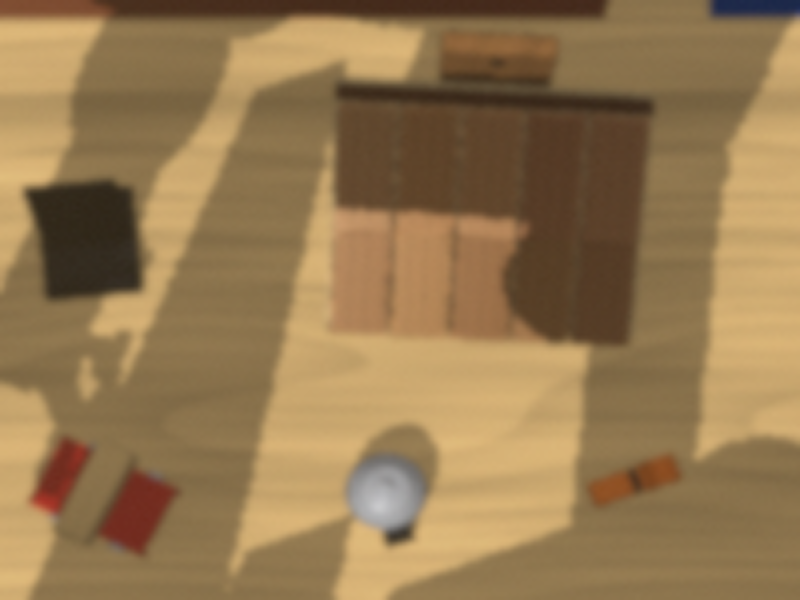

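View pics/c2.png

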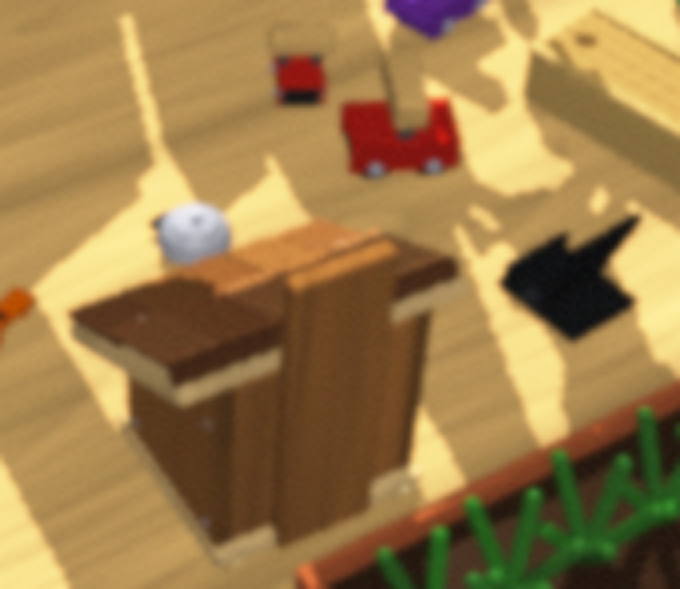

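```bash
cat > h.py <<'E'
import cv2,numpy as np
from workcell import arm,snapshot,camera_params
P={n:camera_params(n) for n in("scene","top")}
def ray(n,px):
    p=P[n]; R=p["R"]; c=-R.T@p["t"]; d=R.T@np.linalg.solve(p["camera_matrix"],[px[0],px[1],1.]); return c,d/np.linalg.norm(d)
def plane(n,px,z):
    c,d=ray(n,px); return c+d*(z-c[2])/d[2]
def tri(a,b):
    c1,d1=ray("top",a);c2,d2=ray("scene",b)
    s=np.linalg.lstsq(np.c_[d1,-d2],c2-c1,rcond=None)[0]
    A,B=c1+s[0]*d1,c2+s[1]*d2
    return ((A+B)/2).round(1),round(np.linalg.norm(A-B),1)
def proj(n,X):
    p=P[n]; u=p["camera_matrix"]@(p["R"]@np.array(X,float)+p["t"]); return (u[:2]/u[2]).round(1)
E
python3 - <<'E'
from h import *
np.set_printoptions(suppress=True,precision=2)
T=lambda x,y:(210+x/4,120+y/3.75); S=lambda x,y:(270+x/4,190+y/3.8)
print("ridge -y",tri(T(652,101),S(172,358))); print("ridge +y",tri(T(338,85),S(457,260)))
print("eave -y",tri(T(628,343),S(75,313)))
for n,x,y in (("eave+y",330,332),("eave-y",628,343)): print(n,plane("top",T(x,y),170))
img={n:cv2.imread(f"pics/{n}0.png") for n in P}
def red(n,box):
    h=cv2.cvtColor(img[n],cv2.COLOR_BGR2HSV); m=((h[...,0]<6)|(h[...,0]>174))&(h[...,1]>150)&(h[...,2]>70)
    k=np.zeros_like(m); x0,y0,x1,y1=box; k[y0:y1,x0:x1]=m[y0:y1,x0:x1]; return k
k=red("top",(212,230,262,275)); pts=np.argwhere(k)[:,::-1].astype(np.float32); r=cv2.minAreaRect(pts); print(r)
b=cv2.boxPoints(r); w=np.array([plane("top",p,40) for p in b]); print(w, "ctr",w.mean(0))
k=red("scene",(352,212,390,240)); pts=np.argwhere(k)[:,::-1].astype(np.float32); print("scene red bbox",pts.min(0),pts.max(0),cv2.boxPoints(cv2.minAreaRect(pts)))
# roller hubs in scene at z19
print(plane("scene",S(376,168),19),plane("scene",S(432,163),19))
print("bar centre top at z99",plane("top",T(97,490),99), "tri bar top", tri(T(97,490),S(403,45)))
# mat
h=cv2.cvtColor(img["top"],cv2.COLOR_BGR2HSV); print("mat px hsv",h[185,468],h[185,430])
for n in P: print(n,"cam",-P[n]["R"].T@P[n]["t"])
m=((h[...,0]<16)&(h[...,1]>80)).astype(np.uint8); m[:, :435]=0;m[:,500:]=0;m[:150]=0;m[215:]=0
c=max(cv2.findContours(m,0,1)[0],key=cv2.contourArea); e=cv2.minEnclosingCircle(c); print("mat",e,cv2.contourArea(c),plane("top",e[0],6),"exp r px",proj("top",[500,-230,6])-proj("top",[500,-310,6]))
print("nominal mat by eye", plane("top",(468.5,184),6), plane("scene",(200,369),6))
E
```

```text
ridge -y (array([670.8, -64.8, 212.2]), np.float64(2.6))
ridge +y (array([685.1, 143.3, 204.1]), np.float64(4.2))
eave -y (array([514.5, -53.6, 103.3]), np.float64(9.7))
eave+y [512.25 147.94 170.  ]
eave-y [503.8  -51.91 170.  ]
((235.09999084472656, 251.8000030517578), (28.621667861938477, 17.441329956054688), 26.56505012512207)
[[400.48 365.05  40.  ]
 [445.37 343.16  40.  ]
 [408.23 269.26  40.  ]
 [363.5  291.31  40.  ]] ctr [404.4 317.2  40. ]
scene red bbox [356. 217.] [383. 234.] [[356. 217.]
 [383. 217.]
 [383. 234.]
 [356. 234.]]
[428.56 280.15  19.  ] [447.35 323.22  19.  ]
bar centre top at z99 [403.99 312.03  99.  ] tri bar top (array([404. , 311.2, 125.2]), np.float64(5.9))
mat px hsv [ 16 125 184] [ 19 113 205]
scene cam [1369.59 -489.13 1146.62]
top cam [ 299.61   92.93 1795.69]
mat ((481.0, 206.0), 9.999999747378752e-05) 0.0 [ 539.83 -404.66    6.  ] exp r px [-27.   0.]
nominal mat by eye [ 605.85 -369.35    6.  ] [ 613.22 -370.32    6.  ]
```

Run:
```python
from h import *
np.set_printoptions(suppress=True,precision=1)
T=lambda x,y:(210+x/4,120+y/3.75); S=lambda x,y:(270+x/4,190+y/3.8)
print("batten back top", tri(T(440,33),S(395,248)),tri(T(558,40),S(290,290)))
print([plane("top",T(*p),275) for p in((440,33),(558,40))])
g=cv2.imread("pics/top0.png").astype(float).sum(2)/3
for c in (298,316,331,346,362): print(c,g[138:216,c].astype(int))
for n,c in (("ridge top L",(338,85)),("ridge top R",(652,101))): print(n,plane("top",T(*c),212))
for c,y in ((485,338),(485,217)):
  for z in (110,155): print(c,y,z,plane("top",T(c,y),z))
s=cv2.imread("pics/scene0.png");t=cv2.imread("pics/top0.png")
cv2.imwrite("pics/c3.png",np.hstack([cv2.resize(s[225:300,280:390],None,fx=3.6,fy=5.3,interpolation=cv2.INTER_CUBIC),cv2.resize(s[205:245,340:400],(396,397),interpolation=cv2.INTER_CUBIC)]))
```

```text
batten back top (array([704.5,  75. , 269.1]), np.float64(1.2)) (array([700.3,   0.1, 267.3]), np.float64(2.3))
[array([702.6,  74.6, 275. ]), array([697.7,  -0.4, 275. ])]
298 [162 153 134 106  76  53  44  48  61  72  74  72  71  70  71  72  71  71
  70  71  70  70  70  71  71  71  71  71  71  71  71  70  71  71  72  72
  80  99 124 140 146 147 146 137 131 132 133 133 132 132 132 132 133 133
 133 132 131 132 132 133 132 132 131 131 131 132 132 131 131 134 142 154
 165 166 163 157 154 151]
316 [110 110 107  98  85  67  50  43  45  56  65  70  69  67  67  66  67  68
  68  67  67  67  67  68  67  68  67  68  68  67  67  67  68  67  68  68
  68  78  98 120 132 136 138 139 139 136 134 135 134 135 135 134 134 134
 135 133 133 133 133 133 131 130 132 133 133 133 133 132 131 133 135 139
 151 159 163 162 162 162]
331 [ 71  63  52  56  69  73  63  49  44  48  61  69  72  70  69  68  68  69
  68  70  68  68  68  69  69  69  68  68  68  68  68  68  69  69  68  69
  70  69  75  90 114 131 136 135 131 123 117 114 114 114 115 114 114 114
 114 113 114 113 114 114 115 114 113 115 114 114 115 114 113
[... 571 characters left out ...]
  60  61  60
  61  62  61  61  59  61  60  60  61  60  61  61  61  61  62  61  61  62
  65  76  94 107 110 110]
ridge top L [682.  141.3 212. ]
ridge top R [670.2 -66.  212. ]
485 338 110 [515.3  42.2 110. ]
485 338 155 [509.6  43.6 155. ]
485 217 110 [606.2  41.7 110. ]
485 217 155 [598.1  43.1 155. ]Traceback (most recent call last):
  File "<stdin>", line 12, in <module>
    return _nx.concatenate(arrs, 1, dtype=dtype, casting=casting)
           ~~~~~~~~~~~~~~~^^^^^^^^^^^^^^^^^^^^^^^^^^^^^^^^^^^^^^^
ValueError: all the input array dimensions except for the concatenation axis must match exactly, but along dimension 0, the array at index 0 has size 398 and the array at index 1 has size 397
```

```bash
cat >> h.py <<'E'
from scipy.spatial.transform import Rotation as Ro
def go(*targets):
    s=arm.state(); R=Ro.from_rotvec(s["orientation"]).as_matrix()
    y=R[:,1]; print("t",round(s["clock"],2),"pos",s["ee_pos"].round(1),"ytool angle from +y to +x deg",np.degrees(np.arctan2(y[0],y[1])).round(2),"F",s["wrist_force"].round(1),"M",s["torque"].round(2),"w",round(s["grip_width"],3),"g",round(s["gripper_force"],1),"j",s["q"].round(2))
    for t in targets: print(t,((R.T@(np.array(t)-s["ee_pos"]))/50).round(3))
E
python3 -c "
from h import *
go((404,313.5,150),(404,313.5,66))
print(proj('top',(404,313.5,99)))"
```

```text
t 0.1 pos [187.2 516.6 230.6] ytool angle from +y to +x deg 19.93 F [ 0.  -0.2 -0.6] M [-0.03 -0.02 -0.01] w 1.002 g 0.0 j [ 1.09  0.33 -0.19  1.05  0.    1.44]
(404, 313.5, 150) [-5.461 -2.338  1.614]
(404, 313.5, 66) [-5.461 -2.335  3.294]
[233.7 250.7]
```

>>> {"name": "send_rows", "arguments": {
  "series": "-1 -0.4 0.2 0.3 85; -2 -0.9 0.6 0.6 85; -3 -1.3 1 0.9 85; -4 -1.75 1.3 1.17 85; -5 -2.2 1.6 1.17 85; -5.46 -2.34 1.6 1.17 85; -5.46 -2.34 1.6 1.17 85; -5.46 -2.34 1.6 1.17 85",
  "force": 40
}}

```text
clock: 1.1
ee_pos: [403.5, 314.3, 151.1]
orientation: [-0.731, -3.054, 0.0]
wrist_force: [-0.6, -0.3, 0.1]
grip_width: 0.993
gripper_force: 0.0
```

Run:
```python
from h import *
go((404,313.5,66))
a=snapshot("top")[:,:,::-1];b=snapshot("scene")[:,:,::-1]
cv2.imwrite("pics/g1.png",np.hstack([cv2.resize(a[210:290,190:290],(400,320),interpolation=cv2.INTER_CUBIC),cv2.resize(b[160:260,320:420],(400,320),interpolation=cv2.INTER_CUBIC)]))
```

```text
t 1.1 pos [403.5 314.3 151.1] ytool angle from +y to +x deg 26.92 F [-0.6 -0.3  0.1] M [-0.08 -0.    0.  ] w 0.993 g 0.0 j [ 0.52  0.33 -0.41  0.83  0.    0.99]
(404, 313.5, 66) [-0.017 -0.01   1.703]
```

View pics/g1.png

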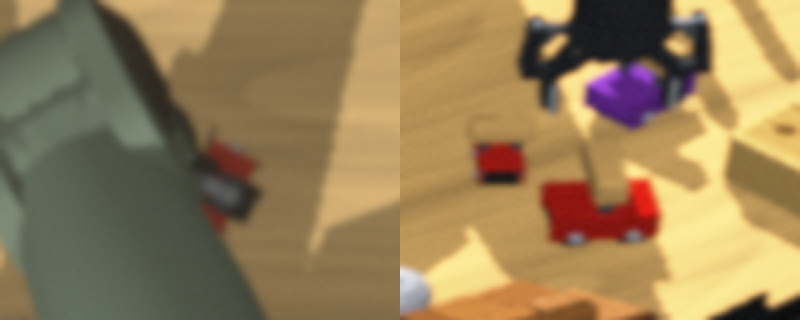

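```bash
python3 -c "
from h import *
for p in ((403.5,314.3,151),(403.5,314.3,164),(404,313.5,99),(404,313.5,69),(404,313.5,0),(404+29*.89,313.5-29*.45,47)): print(p,proj('scene',p))"
```

```text
(403.5, 314.3, 151) [371.2 195.2]
(403.5, 314.3, 164) [371.5 191.9]
(404, 313.5, 99) [369.8 208. ]
(404, 313.5, 69) [369. 215.]
(404, 313.5, 0) [367.4 230.5]
(429.81, 300.45, 47) [369.9 225.9]
```

>>> {"name": "send_rows", "arguments": {
  "series": "0 0 0.6 0 85; 0 0 1.2 0 85; 0 0 1.6 0 85; 0 0 1.7 0 85; 0 0 1.7 0 85; 0 0 1.7 0 10; 0 0 1.7 0 10; 0 0 1.7 0 10; 0 0 1.7 0 10; 0 0 1.7 0 10; 0 0 1.7 0 10",
  "force": 40
}}

```text
clock: 2.58
ee_pos: [404.6, 314.3, 66.6]
orientation: [0.732, 3.055, 0.001]
wrist_force: [0.3, 0.4, 1.8]
grip_width: 0.32
gripper_force: 45.7
```

```bash
python3 -c "
from h import *
go()"
```

```text
t 2.58 pos [404.6 314.3  66.6] ytool angle from +y to +x deg 26.95 F [0.3 0.4 1.8] M [ 0.11 -0.11  0.06] w 0.32 g 45.7 j [ 0.52  0.43 -0.51  0.63  0.    0.99]
```

>>> {"name": "send_rows", "arguments": {
  "series": "0 0 0.1 0 10; 0.1 0 0.09 0 10; 0.2 0 0.07 0 10; 0.3 0 0.05 0 10; 0.4 0 0.05 0 10; 0.5 0 0.05 0 10; 0.6 0 0.05 0 10; 0.7 0 0.07 0 10; 0.8 0 0.09 0 10; 0.9 0 0.11 0 10; 0.9 0 0.11 0 10",
  "force": 20
}}

```text
clock: 3.95
ee_pos: [367.0, 334.5, 61.7]
orientation: [0.732, 3.049, 0.001]
wrist_force: [4.9, -2.8, 7.5]
grip_width: 0.323
gripper_force: 46.2
```

Run:
```python
from h import *
go()
b=snapshot("scene")[:,:,::-1]
cv2.imwrite("pics/g2.png",cv2.resize(b[170:260,320:420],(600,540),interpolation=cv2.INTER_CUBIC))
```

```text
t 3.95 pos [367.  334.5  61.7] ytool angle from +y to +x deg 26.99 F [ 4.9 -2.8  7.5] M [-0.54 -1.03 -0.03] w 0.323 g 46.2 j [ 0.59  0.42 -0.56  0.59 -0.    1.06]
```

View pics/g2.png

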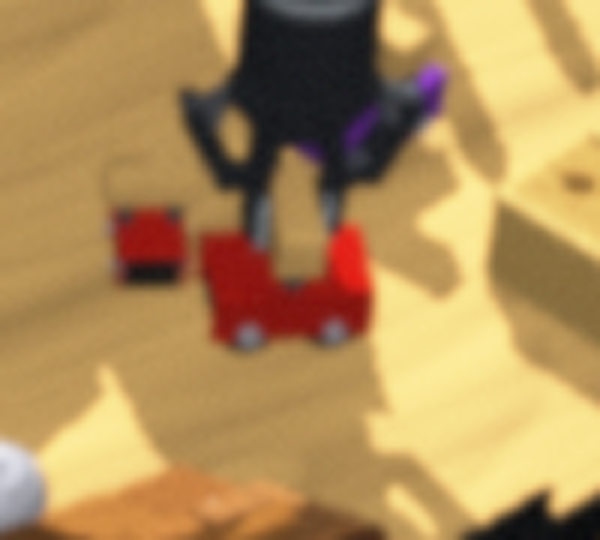

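>>> {"name": "send_rows", "arguments": {
  "series": "0 0 -0.1 0 10; 0 0 -0.1 0 36; 0 0 -0.1 0 36; 0 0 -0.1 0 36; 0 0 -0.1 0 10; 0 0 -0.1 0 10; 0 0 -0.1 0 10; 0 0 -0.1 0 10; 0 0 -0.1 0 10",
  "force": 20
}}

```text
clock: 5.12
ee_pos: [363.9, 334.1, 65.5]
orientation: [-0.732, -3.055, 0.001]
wrist_force: [0.5, 0.4, -4.4]
grip_width: 0.325
gripper_force: 23.9
```

Run:
```python
from h import *
go()
a=snapshot("scene"); b=cv2.cvtColor(a,cv2.COLOR_RGB2HSV)
m=(((b[...,0]<6)|(b[...,0]>174))&(b[...,1]>150)&(b[...,2]>70)); m[:, :352]=0; m[:200]=0;m[240:]=0;m[:,395:]=0
p=np.argwhere(m); print(p.min(0),p.max(0))
```

```text
t 5.12 pos [363.9 334.1  65.5] ytool angle from +y to +x deg 26.95 F [ 0.5  0.4 -4.4] M [ 0.01 -0.02  0.05] w 0.325 g 23.9 j [ 0.59  0.41 -0.55  0.61 -0.    1.06]
[207 352] [226 380]
```

>>> {"name": "send_rows", "arguments": {
  "series": "-0.45 0 -0.06 0 10; -0.9 0 -0.06 0 10; -0.9 0 0.1 0 10; -0.9 0 0.22 0 10; -0.8 0 0.2 0 10; -0.65 0 0.17 0 10; -0.5 0 0.16 0 10; -0.35 0 0.16 0 10; -0.2 0 0.18 0 10; -0.06 0 0.21 0 10; -0.06 0 0.21 0 10"
}}

```text
clock: 6.55
ee_pos: [367.5, 334.5, 56.5]
orientation: [0.73, 3.053, 0.004]
wrist_force: [1.0, -0.0, 6.6]
grip_width: 0.33
gripper_force: 27.7
```

Run:
```python
from h import *
go()
b=snapshot("scene")[:,:,::-1]
cv2.imwrite("pics/g3.png",cv2.resize(b[170:260,320:420],(600,540),interpolation=cv2.INTER_CUBIC))
```

```text
t 6.55 pos [367.5 334.5  56.5] ytool angle from +y to +x deg 26.88 F [ 1.  -0.   6.6] M [-0.09 -0.34 -0.02] w 0.33 g 27.7 j [ 0.59  0.42 -0.56  0.58 -0.    1.06]
```

View pics/g3.png

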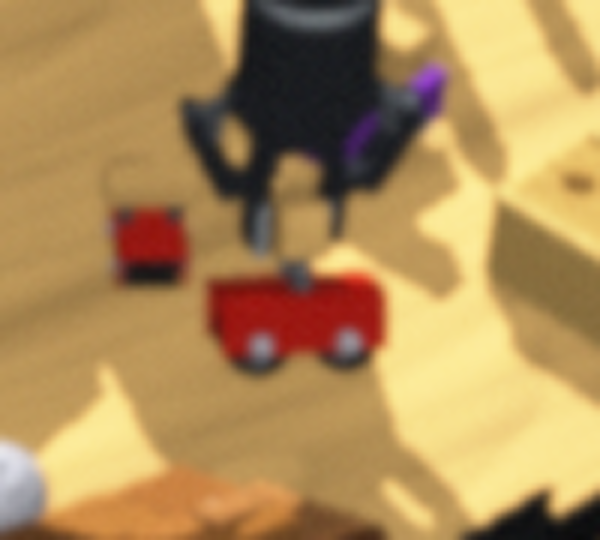

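>>> {"name": "send_rows", "arguments": {
  "series": "0 0 0 0 10; 0 0 0 0 10; 0 0 -0.5 0 10; 0 0 -1.3 0 10; 0 0 -2.1 0 10; 0 0 -2.9 0 10; 0 0 -3.5 0 10; 0 0 -3.5 0 10",
  "force": 60
}}

```text
clock: 7.6
ee_pos: [366.9, 334.1, 231.5]
orientation: [0.73, 3.054, 0.004]
wrist_force: [1.0, -0.1, -4.8]
grip_width: 0.322
gripper_force: 64.4
```

Run:
```python
from h import *
go((499.7,118.8,235),(502,158,235))
```

```text
t 7.6 pos [366.9 334.1 231.5] ytool angle from +y to +x deg 26.9 F [ 1.  -0.1 -4.8] M [ 0.09  0.06 -0.05] w 0.322 g 64.4 j [ 0.59  0.22 -0.33  1.01  0.    1.06]
(499.7, 118.8, 235) [-4.316 -2.638 -0.075]
(502, 158, 235) [-4.003 -1.918 -0.073]
```

>>> {"name": "send_rows", "arguments": {
  "series": "-0.7 -0.4 0 -0.7 10; -1.4 -0.8 0 -1.4 10; -2.1 -1.3 0 -2.1 10; -2.8 -1.7 0 -2.8 10; -3.5 -2.1 0 -3.5 10; -4.1 -2.5 0 -3.93 10; -4.3 -2.63 0 -3.93 10; -4.3 -2.63 0 -3.93 10; -4.3 -2.63 0 -3.93 10"
}}

```text
clock: 8.72
ee_pos: [497.7, 119.4, 229.4]
orientation: [-0.091, -3.138, -0.001]
wrist_force: [-0.8, 0.5, -4.5]
grip_width: 0.318
gripper_force: 64.3
```

Run:
```python
from h import *
go()
b=snapshot("scene")[:,:,::-1];a=snapshot("top")[:,:,::-1]
cv2.imwrite("pics/g4.png",np.hstack([cv2.resize(b[180:300,270:390],(400,400),interpolation=cv2.INTER_CUBIC),cv2.resize(a[130:250,260:380],(400,400),interpolation=cv2.INTER_CUBIC)]))
```

```text
t 8.72 pos [497.7 119.4 229.4] ytool angle from +y to +x deg 3.31 F [-0.8  0.5 -4.5] M [0.01 0.12 0.04] w 0.318 g 64.3 j [ 0.09  0.26 -0.29  1.02  0.    0.15]
```

View pics/g4.png

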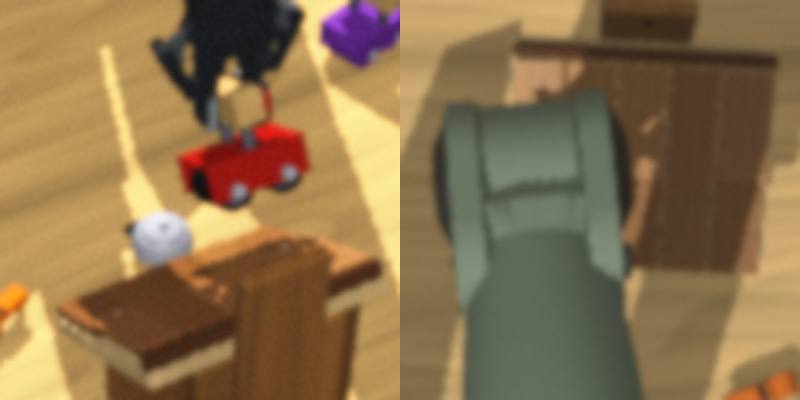

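Run:
```python
from h import *
ax=np.array([.998,-.058,0]);g=np.array([497.7,119.4,248.4])
for d in (15,20,25,30,35,40,45,50):
    t=np.radians(d);c,s=np.cos(t),np.sin(t)
    f=lambda x,z:proj("scene",g+ax*(x*c-z*s)+np.array([0,0,x*s+z*c]))
    print(d,f(23,-65),"top edge +x",f(29,-37),"top edge -x",f(-29,-37),"bar end",f(38,0))
S=lambda x,y:(270+x*.3,180+y*.3)
print("obs hub",S(263,187),"top+x edge",S(245,150),"top -x edge",S(237,130),"tip?",S(228,128))
```

```text
15 [343.3 232.5] top edge +x [343.4 224.5] top edge -x [333.2 216.8] bar end [343.9 213.8]
20 [344.2 232.5] top edge +x [343.9 224.1] top edge -x [333.8 218. ] bar end [343.7 212.7]
25 [345.1 232.5] top edge +x [344.3 223.6] top edge -x [334.5 219.1] bar end [343.5 211.6]
30 [345.9 232.2] top edge +x [344.7 222.9] top edge -x [335.2 220.1] bar end [343.3 210.4]
35 [346.7 231.7] top edge +x [345.  222.2] top edge -x [335.9 221.1] bar end [343.  209.3]
40 [347.4 231.1] top edge +x [345.3 221.3] top edge -x [336.7 221.9] bar end [342.7 208.1]
45 [348.  230.3] top edge +x [345.5 220.3] top edge -x [337.4 222.7] bar end [342.3 206.9]
50 [348.5 229.3] top edge +x [345.6 219.2] top edge -x [338.1 223.4] bar end [341.8 205.8]
obs hub (348.9, 236.1) top+x edge (343.5, 225.0) top -x edge (341.1, 219.0) tip? (338.4, 218.4)
```

>>> {"name": "send_rows", "arguments": {
  "series": "-0.12 0 0.3 0 10; -0.24 0 0.62 0 10; -0.28 0 0.69 0 10; -0.34 0 0.79 0 10; -0.34 0 0.79 0 10; -0.34 0 0.79 0 10"
}}

```text
clock: 9.57
ee_pos: [516.0, 117.4, 191.1]
orientation: [0.092, 3.14, 0.0]
wrist_force: [0.0, -0.3, -4.1]
grip_width: 0.32
gripper_force: 64.3
```

```bash
python3 -c "
from h import *
go()"
```

```text
t 9.57 pos [516.  117.4 191.1] ytool angle from +y to +x deg 3.37 F [ 0.  -0.3 -4.1] M [-0.03  0.13 -0.06] w 0.32 g 64.3 j [ 0.08  0.32 -0.31  0.94  0.    0.14]
```

>>> {"name": "send_rows", "arguments": {
  "series": "-0.02 0 0.035 0 10; -0.04 0 0.07 0 10; -0.06 0 0.1 0 10; -0.06 0 0.1 0 10"
}}

```text
clock: 10.07
ee_pos: [518.6, 117.3, 186.1]
orientation: [-0.092, -3.14, 0.0]
wrist_force: [-3.8, -0.1, 2.1]
grip_width: 0.319
gripper_force: 65.1
```

```bash
python3 -c "
from h import *
go()"
```

```text
t 10.07 pos [518.6 117.3 186.1] ytool angle from +y to +x deg 3.36 F [-3.8 -0.1  2.1] M [-0.08  0.69 -0.02] w 0.319 g 65.1 j [ 0.08  0.33 -0.31  0.93 -0.    0.14]
```

Run:
```python
from h import *
b=snapshot("scene")[:,:,::-1]
cv2.imwrite("pics/g5.png",cv2.resize(b[200:275,290:390],(800,600),interpolation=cv2.INTER_CUBIC))
```

```text
(no output)
```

View pics/g5.png

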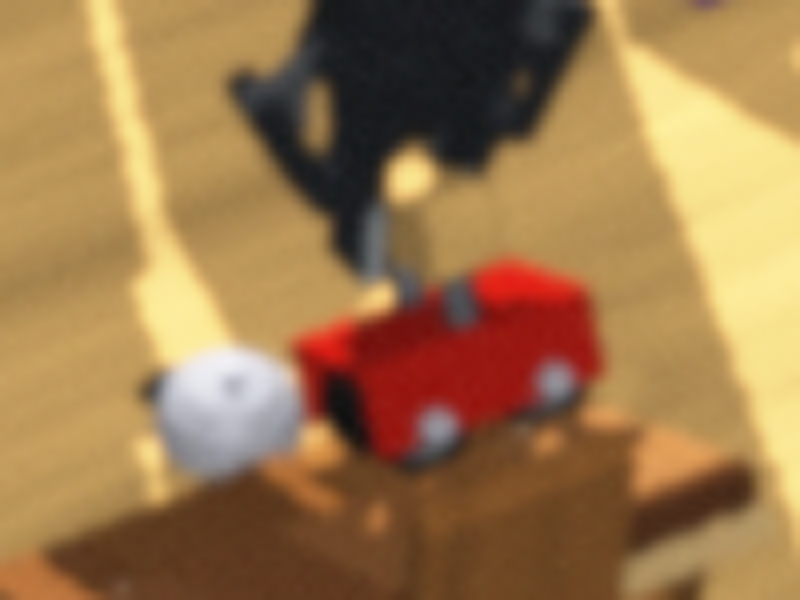

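>>> {"name": "send_rows", "arguments": {
  "series": "-0.02 0 0.035 0 10; -0.04 0 0.07 0 10; -0.06 0 0.105 0 10; -0.08 0 0.14 0 10; -0.1 0 0.175 0 10; -0.12 0 0.21 0 10; -0.12 0 0.21 0 10; -0.12 0 0.21 0 10"
}}

```text
clock: 11.12
ee_pos: [524.2, 116.9, 175.8]
orientation: [-0.092, -3.14, 0.0]
wrist_force: [-6.8, -0.9, 8.6]
grip_width: 0.318
gripper_force: 66.0
```

```bash
python3 -c "
from h import *
go()"
```

```text
t 11.12 pos [524.2 116.9 175.8] ytool angle from +y to +x deg 3.35 F [-6.8 -0.9  8.6] M [-0.08  1.27 -0.04] w 0.318 g 66.0 j [ 0.08  0.35 -0.31  0.91  0.    0.14]
```

>>> {"name": "send_rows", "arguments": {
  "series": "0 -0.1 0 0 10; 0 -0.22 0 0 10; 0 -0.34 0 0 10; 0 -0.46 0 0 10; 0 -0.58 0 0 10; 0 -0.7 0 0 10; 0 -0.82 0 0 10; 0 -0.94 0 0 10; 0 -1.06 0 0 10; 0 -1.18 0 0 10; 0 -1.3 0 0 10; 0 -1.4 0 0 10"
}}

```text
clock: 12.62
ee_pos: [520.4, 47.4, 175.9]
orientation: [-0.091, -3.14, -0.002]
wrist_force: [-6.6, 1.0, 8.4]
grip_width: 0.321
gripper_force: 66.0
```

```bash
python3 -c "
from h import *
go()"
```

```text
t 12.62 pos [520.4  47.4 175.9] ytool angle from +y to +x deg 3.32 F [-6.6  1.   8.4] M [0.26 1.17 0.16] w 0.321 g 66.0 j [-0.05  0.32 -0.35  0.9   0.    0.01]
```

Pressure steady at about 15 N; continuing to the other end.

>>> {"name": "send_rows", "arguments": {
  "series": "0 -0.1 0 0 10; 0 -0.22 0 0 10; 0 -0.34 0 0 10; 0 -0.46 0 0 10; 0 -0.58 0 0 10; 0 -0.7 0 0 10; 0 -0.82 0 0 10; 0 -0.94 0 0 10; 0 -1.06 0 0 10; 0 -1.18 0 0 10; 0 -1.3 0 0 10; 0 -1.44 0 0 10"
}}

```text
clock: 14.12
ee_pos: [516.3, -24.8, 176.0]
orientation: [0.091, 3.14, 0.001]
wrist_force: [-6.3, 2.6, 8.0]
grip_width: 0.319
gripper_force: 66.0
```

```bash
python3 -c "
from h import *
go()"
```

```text
t 14.12 pos [516.3 -24.8 176. ] ytool angle from +y to +x deg 3.33 F [-6.3  2.6  8. ] M [0.34 1.09 0.17] w 0.319 g 66.0 j [-0.19  0.31 -0.36  0.89  0.   -0.13]
```

>>> {"name": "send_rows", "arguments": {
  "series": "-0.02 0 0.035 0 10; -0.02 0 0.035 0 10; -0.02 0.1 0.035 0 10; -0.02 0.25 0.035 0 10; -0.02 0.4 0.035 0 10; -0.02 0.55 0.035 0 10; -0.02 0.7 0.035 0 10; -0.02 0.85 0.035 0 10; -0.02 1 0.035 0 10; -0.02 1.15 0.035 0 10; -0.02 1.3 0.035 0 10; -0.02 1.45 0.035 0 10"
}}

```text
clock: 15.62
ee_pos: [521.5, 47.2, 174.4]
orientation: [0.093, 3.14, -0.002]
wrist_force: [-6.8, -1.5, 9.4]
grip_width: 0.323
gripper_force: 66.2
```

```bash
python3 -c "
from h import *
go()"
```

```text
t 15.62 pos [521.5  47.2 174.4] ytool angle from +y to +x deg 3.39 F [-6.8 -1.5  9.4] M [-0.19  1.27 -0.06] w 0.323 g 66.2 j [-0.05  0.32 -0.35  0.9  -0.    0.01]
```

>>> {"name": "send_rows", "arguments": {
  "series": "0 0.15 0 0 10; 0 0.3 0 0 10; 0 0.45 0 0 10; 0 0.6 0 0 10; 0 0.75 0 0 10; 0 0.9 0 0 10; 0 1.05 0 0 10; 0 1.2 0 0 10; 0 1.35 0 0 10; 0 1.4 0 0 10; 0 1.4 0 0 10"
}}

```text
clock: 17.0
ee_pos: [525.7, 117.9, 174.5]
orientation: [0.091, 3.14, 0.001]
wrist_force: [-7.9, 1.4, 10.3]
grip_width: 0.319
gripper_force: 66.2
```

```bash
python3 -c "
from h import *
go()"
```

```text
t 17.0 pos [525.7 117.9 174.5] ytool angle from +y to +x deg 3.34 F [-7.9  1.4 10.3] M [ 0.2   1.23 -0.  ] w 0.319 g 66.2 j [ 0.08  0.35 -0.31  0.91  0.    0.14]
```

>>> {"name": "send_rows", "arguments": {
  "series": "0.1 0 -0.18 0 10; 0.25 0 -0.43 0 10; 0.4 0 -0.69 0 10; 0 0 -1 0 10; -0.5 0 -1.33 0 10; -1.08 0 -1.68 0 10; -1.2 0 -1.5 0 10; -1.26 0 -1.37 0 10; -1.28 0 -1.34 0 10; -1.28 0 -1.34 0 10"
}}

```text
clock: 18.25
ee_pos: [588.6, 113.6, 239.8]
orientation: [-0.092, -3.138, 0.0]
wrist_force: [-0.2, -0.5, -4.0]
grip_width: 0.319
gripper_force: 64.4
```

```bash
python3 -c "
from h import *
go()"
```

```text
t 18.25 pos [588.6 113.6 239.8] ytool angle from +y to +x deg 3.35 F [-0.2 -0.5 -4. ] M [ 0.05  0.11 -0.02] w 0.319 g 64.4 j [ 0.07  0.42 -0.04  1.12  0.    0.13]
```

>>> {"name": "send_rows", "arguments": {
  "series": "-0.02 0 0.035 0 10; -0.04 0 0.07 0 10; -0.06 0 0.105 0 10; -0.08 0 0.14 0 10; -0.1 0 0.175 0 10; -0.1 0 0.175 0 10"
}}

```text
clock: 19.0
ee_pos: [594.3, 113.5, 232.3]
orientation: [-0.092, -3.14, -0.001]
wrist_force: [-5.6, 0.5, 4.0]
grip_width: 0.316
gripper_force: 65.3
```

```bash
python3 -c "
from h import *
go()"
```

```text
t 19.0 pos [594.3 113.5 232.3] ytool angle from +y to +x deg 3.36 F [-5.6  0.5  4. ] M [ 0.11  1.14 -0.03] w 0.316 g 65.3 j [ 0.07  0.43 -0.04  1.11  0.    0.13]
```

>>> {"name": "send_rows", "arguments": {
  "series": "-0.02 0 0.035 0 10; -0.04 0 0.07 0 10; -0.06 0 0.105 0 10; -0.08 0 0.14 0 10; -0.09 0 0.155 0 10; -0.09 0 0.155 0 10; -0.09 0 0.155 0 10"
}}

```text
clock: 19.88
ee_pos: [598.3, 113.3, 225.2]
orientation: [-0.092, -3.139, -0.001]
wrist_force: [-9.1, 0.6, 7.8]
grip_width: 0.315
gripper_force: 65.7
```

```bash
python3 -c "
from h import *
go()"
```

```text
t 19.88 pos [598.3 113.3 225.2] ytool angle from +y to +x deg 3.35 F [-9.1  0.6  7.8] M [0.05 1.65 0.  ] w 0.315 g 65.7 j [ 0.07  0.44 -0.04  1.09  0.    0.12]
```

>>> {"name": "send_rows", "arguments": {
  "series": "0 -0.1 0 0 10; 0 -0.22 0 0 10; 0 -0.34 0 0 10; 0 -0.46 0 0 10; 0 -0.58 0 0 10; 0 -0.7 0 0 10; 0 -0.82 0 0 10; 0 -0.94 0 0 10; 0 -1.06 0 0 10; 0 -1.18 0 0 10; 0 -1.3 0 0 10; 0 -1.4 0 0 10"
}}

```text
clock: 21.38
ee_pos: [594.4, 43.6, 225.4]
orientation: [-0.091, -3.14, -0.001]
wrist_force: [-7.3, 2.1, 8.7]
grip_width: 0.319
gripper_force: 66.0
```

```bash
python3 -c "
from h import *
go()"
```

```text
t 21.38 pos [594.4  43.6 225.4] ytool angle from +y to +x deg 3.32 F [-7.3  2.1  8.7] M [0.33 1.38 0.15] w 0.319 g 66.0 j [-0.05  0.42 -0.08  1.08  0.    0.01]
```

>>> {"name": "send_rows", "arguments": {
  "series": "0 -0.1 0 0 10; 0 -0.22 0 0 10; 0 -0.34 0 0 10; 0 -0.46 0 0 10; 0 -0.58 0 0 10; 0 -0.7 0 0 10; 0 -0.82 0 0 10; 0 -0.94 0 0 10; 0 -1.06 0 0 10; 0 -1.18 0 0 10; 0 -1.3 0 0 10; 0 -1.44 0 0 10"
}}

```text
clock: 22.88
ee_pos: [590.4, -28.6, 225.4]
orientation: [0.091, 3.14, 0.0]
wrist_force: [-7.7, 2.0, 8.0]
grip_width: 0.319
gripper_force: 66.0
```

```bash
python3 -c "
from h import *
go()"
```

```text
t 22.88 pos [590.4 -28.6 225.4] ytool angle from +y to +x deg 3.34 F [-7.7  2.   8. ] M [0.39 1.29 0.02] w 0.319 g 66.0 j [-0.17  0.41 -0.09  1.07  0.   -0.12]
```

Return pass with 2 mm more press, as a safeguard.

>>> {"name": "send_rows", "arguments": {
  "series": "-0.02 0 0.035 0 10; -0.02 0 0.035 0 10; -0.02 0.1 0.035 0 10; -0.02 0.25 0.035 0 10; -0.02 0.4 0.035 0 10; -0.02 0.55 0.035 0 10; -0.02 0.7 0.035 0 10; -0.02 0.85 0.035 0 10; -0.02 1 0.035 0 10; -0.02 1.15 0.035 0 10; -0.02 1.3 0.035 0 10; -0.02 1.45 0.035 0 10"
}}

```text
clock: 24.38
ee_pos: [595.7, 43.3, 223.9]
orientation: [0.093, 3.14, -0.002]
wrist_force: [-7.9, -1.8, 9.9]
grip_width: 0.319
gripper_force: 66.2
```

```bash
python3 -c "
from h import *
go()"
```

```text
t 24.38 pos [595.7  43.3 223.9] ytool angle from +y to +x deg 3.39 F [-7.9 -1.8  9.9] M [-0.19  1.47 -0.06] w 0.319 g 66.2 j [-0.05  0.42 -0.07  1.08 -0.    0.01]
```

>>> {"name": "send_rows", "arguments": {
  "series": "0 0.15 0 0 10; 0 0.3 0 0 10; 0 0.45 0 0 10; 0 0.6 0 0 10; 0 0.75 0 0 10; 0 0.9 0 0 10; 0 1.05 0 0 10; 0 1.2 0 0 10; 0 1.35 0 0 10; 0 1.42 0 0 10; 0 1.42 0 0 10"
}}

```text
clock: 25.75
ee_pos: [600.0, 115.1, 224.1]
orientation: [0.091, 3.139, 0.001]
wrist_force: [-8.8, 0.2, 9.8]
grip_width: 0.319
gripper_force: 66.2
```

```bash
python3 -c "
from h import *
go()"
```

```text
t 25.75 pos [600.  115.1 224.1] ytool angle from +y to +x deg 3.34 F [-8.8  0.2  9.8] M [ 0.2   1.46 -0.02] w 0.319 g 66.2 j [ 0.07  0.44 -0.04  1.09  0.    0.13]
```

```bash
python3 -c "
from h import *
go((545,112,300),(555,-100,300),(561,-366.5,200),(561,-366.5,90))"
```

```text
t 25.75 pos [600.  115.1 224.1] ytool angle from +y to +x deg 3.34 F [-8.8  0.2  9.8] M [ 0.2   1.46 -0.02] w 0.319 g 66.2 j [ 0.07  0.44 -0.04  1.09  0.    0.13]
(545, 112, 300) [ 1.093 -0.125 -1.519]
(555, -100, 300) [ 0.646 -4.346 -1.522]
(561, -366.5, 200) [ 0.218 -9.662  0.474]
(561, -366.5, 90) [ 0.22  -9.664  2.674]
```

>>> {"name": "send_rows", "arguments": {
  "series": "0.15 0 -0.26 0 10; 0.45 0 -0.78 0 10; 0.75 -0.1 -1.3 0 10; 1 -0.3 -1.5 0 10; 1 -1 -1.5 0 10; 0.95 -1.9 -1.5 0 10; 0.85 -2.8 -1.5 0 10; 0.7 -3.7 -1.5 0 10; 0.6 -4.6 -1.5 0 10; 0.5 -5.5 -1.4 0 10; 0.4 -6.4 -1.2 0 10; 0.3 -7.3 -0.9 0 10"
}}

```text
clock: 27.25
ee_pos: [563.6, -251.2, 266.4]
orientation: [0.093, 3.14, -0.001]
wrist_force: [0.1, 0.0, -3.9]
grip_width: 0.319
gripper_force: 64.4
```

```bash
python3 -c "
from h import *
go((561,-366.5,120),(561,-366.5,90))"
```

```text
t 27.25 pos [ 563.6 -251.2  266.4] ytool angle from +y to +x deg 3.4 F [ 0.1  0.  -3.9] M [ 0.01  0.09 -0.06] w 0.319 g 64.4 j [-0.54  0.43  0.06  1.19 -0.   -0.48]
(561, -366.5, 120) [-0.084 -2.302  2.929]
(561, -366.5, 90) [-0.084 -2.302  3.529]
```

>>> {"name": "send_rows", "arguments": {
  "series": "-0.03 -0.6 0.5 0 10; -0.06 -1.3 1.1 0 10; -0.08 -2 1.8 0 10; -0.08 -2.3 2.4 0 10; -0.08 -2.3 2.95 0 10; -0.08 -2.3 3.3 0 10; -0.08 -2.3 3.5 0 10; -0.08 -2.3 3.5 0 10; -0.08 -2.3 3.5 0 10"
}}

```text
clock: 28.38
ee_pos: [561.9, -364.4, 93.6]
orientation: [0.092, 3.139, -0.002]
wrist_force: [-0.6, -0.3, -4.4]
grip_width: 0.319
gripper_force: 64.2
```

Run:
```python
from h import *
go()
b=snapshot("scene")[:,:,::-1]
cv2.imwrite("pics/m1.png",cv2.resize(b[290:415,130:290],(800,600),interpolation=cv2.INTER_CUBIC))
```

```text
t 28.38 pos [ 561.9 -364.4   93.6] ytool angle from +y to +x deg 3.34 F [-0.6 -0.3 -4.4] M [-0.03  0.12 -0.01] w 0.319 g 64.2 j [-0.69  0.65 -0.03  0.89 -0.   -0.63]
```

View pics/m1.png

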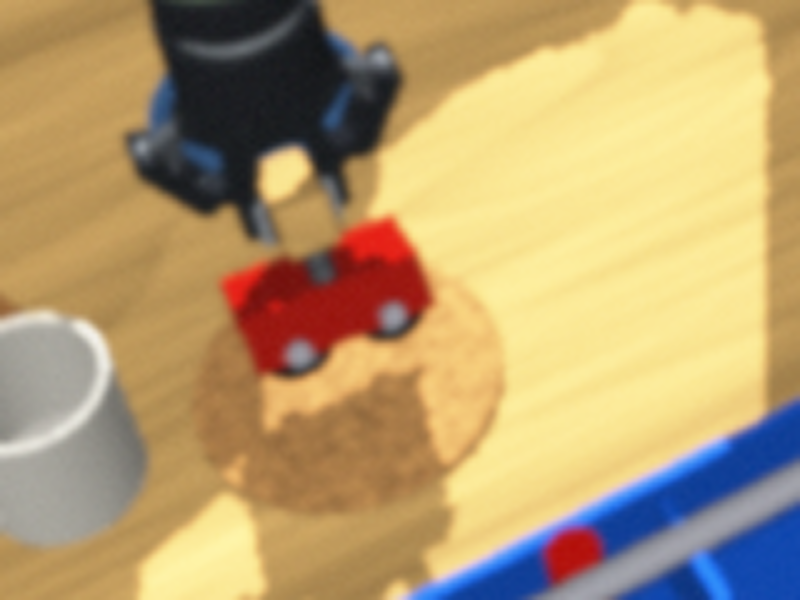

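>>> {"name": "send_rows", "arguments": {
  "series": "0 0 0.2 0 10; 0 0 0.36 0 10; 0 0 0.4 0 10; 0 0 0.44 0 10; 0 0 0.48 0 10; 0 0 0.48 0 10"
}}

```text
clock: 29.18
ee_pos: [561.1, -364.0, 68.2]
orientation: [-0.092, -3.14, -0.0]
wrist_force: [-0.5, -0.0, -4.4]
grip_width: 0.321
gripper_force: 64.3
```

Run:
```python
from h import *
go()
```

```text
t 29.18 pos [ 561.1 -364.    68.2] ytool angle from +y to +x deg 3.37 F [-0.5 -0.  -4.4] M [-0.05  0.14  0.03] w 0.321 g 64.3 j [-0.69  0.68 -0.05  0.84 -0.   -0.63]
```

>>> {"name": "send_rows", "arguments": {
  "series": "0 0 0.04 0 10; 0 0 0.08 0 10; 0 0 0.12 0 10; 0 0 0.12 0 10"
}}

```text
clock: 29.68
ee_pos: [561.9, -364.6, 63.4]
orientation: [0.092, 3.138, -0.002]
wrist_force: [-1.5, 0.8, 4.3]
grip_width: 0.318
gripper_force: 65.4
```

Run:
```python
from h import *
go()
```

```text
t 29.68 pos [ 561.9 -364.6   63.4] ytool angle from +y to +x deg 3.36 F [-1.5  0.8  4.3] M [0.27 0.05 0.02] w 0.318 g 65.4 j [-0.69  0.68 -0.06  0.83  0.   -0.63]
```

>>> {"name": "send_rows", "arguments": {
  "series": "0 0 0 0 24; 0 0 0 0 24",
  "force": 20
}}

```text
clock: 29.92
ee_pos: [561.9, -364.6, 63.2]
orientation: [0.092, 3.138, -0.002]
wrist_force: [-0.4, 0.1, 5.5]
grip_width: 0.318
gripper_force: 65.5
```

Run:
```python
from h import *
go()
```

```text
t 29.93 pos [ 561.9 -364.6   63.2] ytool angle from +y to +x deg 3.36 F [-0.4  0.1  5.5] M [ 0.15 -0.08  0.03] w 0.318 g 65.5 j [-0.69  0.68 -0.06  0.83  0.   -0.63]
```

>>> {"name": "send_rows", "arguments": {
  "series": "0 0 0 0 29; 0 0 0 0 10; 0 0 0 0 10; 0 0 0 0 10",
  "force": 20
}}

```text
clock: 30.42
ee_pos: [560.9, -364.0, 62.1]
orientation: [-0.093, -3.14, -0.0]
wrist_force: [-1.2, -0.2, 0.7]
grip_width: 0.325
gripper_force: 22.8
```

Run:
```python
from h import *
go()
b=cv2.cvtColor(snapshot("scene"),cv2.COLOR_RGB2HSV)
m=(((b[...,0]<6)|(b[...,0]>174))&(b[...,1]>150)&(b[...,2]>70)); m[:, :150]=0; m[:320]=0;m[380:]=0;m[:,230:]=0
p=np.argwhere(m); print(p.min(0),p.max(0),p.mean(0))
```

```text
t 30.43 pos [ 560.9 -364.    62.1] ytool angle from +y to +x deg 3.38 F [-1.2 -0.2  0.7] M [-0.    0.21  0.01] w 0.325 g 22.8 j [-0.69  0.68 -0.06  0.83 -0.   -0.63]
[342 177] [372 216] [356.54041204 196.25198098]
```

>>> {"name": "send_rows", "arguments": {
  "series": "0 0 0.1 0 10; 0 0 0.19 0 10; -0.13 0 0.17 0 10; -0.26 0 0.155 0 10; -0.4 0 0.155 0 10; -0.53 0 0.16 0 10; -0.66 0 0.185 0 10; -0.79 0 0.21 0 10; -0.88 0 0.21 0 10; -0.88 0 0.21 0 10"
}}

```text
clock: 31.72
ee_pos: [606.3, -367.6, 53.3]
orientation: [0.092, 3.138, -0.004]
wrist_force: [-1.1, 0.4, 8.6]
grip_width: 0.321
gripper_force: 23.7
```

Run:
```python
from h import *
go()
b=cv2.cvtColor(snapshot("scene"),cv2.COLOR_RGB2HSV)
m=(((b[...,0]<6)|(b[...,0]>174))&(b[...,1]>150)&(b[...,2]>70)); m[:, :150]=0; m[:320]=0;m[385:]=0;m[:,230:]=0
p=np.argwhere(m); print(p.min(0),p.max(0),p.mean(0))
ax=np.array([.998,-.058,0]);ay=np.array([.058,.998,0])
for o,th in(((606,-367,6),0),((646,-369,6),0),((606,-367,6),30)):
  pass
for c in((606,-367,6),(630,-368,6)):
  q=np.array([proj("scene",np.array(c)+ax*x+ay*y+[0,0,z]) for x in(-29,29) for y in(-46,46) for z in(12,47)]); print("upright at",c,"rows",q[:,1].min(),q[:,1].max(),"cols",q[:,0].min(),q[:,0].max())
```

```text
t 31.73 pos [ 606.3 -367.6   53.3] ytool angle from +y to +x deg 3.35 F [-1.1  0.4  8.6] M [-0.01  0.36 -0.  ] w 0.321 g 23.7 j [-0.65  0.76  0.06  0.87 -0.   -0.59]
[344 178] [381 218] [364.49501661 198.58139535]
upright at (606, -367, 6) rows 340.6 380.1 cols 176.1 220.2
upright at (630, -368, 6) rows 347.4 387.7 cols 179.1 223.7
```

>>> {"name": "send_rows", "arguments": {
  "series": "0 0 -0.06 0 10; 0 0 -0.1 0 10; 0 0 -0.1 0 10"
}}

```text
clock: 32.15
ee_pos: [606.1, -367.5, 57.8]
orientation: [0.092, 3.138, -0.003]
wrist_force: [0.8, -1.6, 5.8]
grip_width: 0.325
gripper_force: 23.2
```

Run:
```python
from h import *
go()
```

```text
t 32.15 pos [ 606.1 -367.5   57.8] ytool angle from +y to +x deg 3.36 F [ 0.8 -1.6  5.8] M [-0.11 -0.01  0.08] w 0.325 g 23.2 j [-0.65  0.75  0.07  0.88 -0.   -0.59]
```

>>> {"name": "send_rows", "arguments": {
  "series": "0 0 -0.04 0 10; 0 0 -0.04 0 84; 0 0 -0.04 0 84; 0 0 -0.04 0 84; 0 0 -0.04 0 84; 0 0 -0.2 0 84; 0 0 -0.7 0 84; 0 0 -1.4 0 84; 0 0 -2.2 0 84; 0.5 0 -3 0 84; 1 0 -3.5 0 84; 1 0 -3.5 0 84"
}}

```text
clock: 33.65
ee_pos: [555.2, -364.7, 235.5]
orientation: [0.094, 3.136, -0.005]
wrist_force: [0.2, -0.4, -0.4]
grip_width: 0.985
gripper_force: 0.0
```

Run:
```python
from h import *
go()
a=snapshot("scene");t=snapshot("top")
cv2.imwrite("pics/end_s.png",a[:,:,::-1]);cv2.imwrite("pics/end_t.png",t[:,:,::-1])
def red(img,x0,x1,y0,y1):
    b=cv2.cvtColor(img,cv2.COLOR_RGB2HSV); m=(((b[...,0]<6)|(b[...,0]>174))&(b[...,1]>150)&(b[...,2]>70)); k=np.zeros_like(m);k[y0:y1,x0:x1]=m[y0:y1,x0:x1]; return np.argwhere(k)[:,::-1].astype(np.float32)
p=red(a,150,232,320,390); print("scene",p.min(0),p.max(0))
p=red(t,435,500,150,220); print("top n",len(p)); 
if len(p)>20:
    r=cv2.minAreaRect(p); print(r, plane("top",r[0],50))
ax=np.array([.998,-.058,0]);ay=np.array([.058,.998,0])
for dx in(-6,0,6):
  q=np.array([proj("scene",np.array((606+dx,-367,6))+ax*x+ay*y+[0,0,z]) for x in(-29,29) for y in(-46,46) for z in(12,47)]); print(dx,"scene upright",q.min(0),q.max(0))
# other things: change masks between start and end, away from arm/roller
for n,i in(("scene",a),("top",t)):
    o=cv2.imread(f"pics/{n}0.png")[:,:,::-1]; d=np.abs(o.astype(int)-i).max(2)
    cv2.imwrite(f"pics/diff_{n}.png",d.astype(np.uint8))
# centroids of blue dish & orange whistle, white
def cen(img,lo,hi,box):
    x0,y0,x1,y1=box;h=cv2.cvtColor(img[y0:y1,x0:x1],cv2.COLOR_RGB2HSV);m=np.argwhere(cv2.inRange(h,lo,hi));return (m.mean(0)[::-1]+[x0,y0]).round(1),len(m)
o=cv2.imread("pics/scene0.png")[:,:,::-1].copy()
for nm,lo,hi,bx in(("dish",(100,80,40),(125,255,255),(150,285,215,335)),("whistle",(3,180,120),(12,255,255),(250,255,290,290)),("bell",(0,0,90),(179,50,255),(300,235,335,262)),("phone",(0,0,0),(179,255,45),(385,235,440,285)),("mug",(0,0,80),(179,45,255),(105,345,165,415))):
    print(nm,cen(o,lo,hi,bx),cen(a,lo,hi,bx))
```

```text
t 33.65 pos [ 555.2 -364.7  235.5] ytool angle from +y to +x deg 3.44 F [ 0.2 -0.4 -0.4] M [-0.02  0.03 -0.02] w 0.985 g 0.0 j [-0.69  0.54  0.15  1.17 -0.   -0.63]
scene [178. 346.] [219. 381.]
top n 275
((471.4912414550781, 181.1327667236328), (30.266145706176758, 20.155258178710938), 3.814075469970703) [ 606.7178434  -366.91694622   50.        ]
-6 scene upright [175.3 339. ] [219.3 378.3]
0 scene upright [176.1 340.6] [220.2 380.1]
6 scene upright [176.9 342.3] [221.2 381.9]
dish (array([181.8, 311.4]), 1115) (array([181.8, 311.4]), 1114)
whistle (array([268.6, 275.4]), 54) (array([268.7, 275.1]), 35)
bell (array([317.7, 250.7]), 216) (array([318.1, 251.2]), 227)
phone (array([411.9, 264.4]), 471) (array([411.7, 264.8]), 441)
mug (array([135.3, 377.6]), 1646) (array([135.2, 377.5]), 1652)
```

```bash
python3 -c "
from workcell import arm
print(arm.job_done())"
```

```text
the job is handed in; nothing more can be done
None
```

I rolled both courses down, lower then upper, at about 15–17 N. The red roller stands upright on the cork mat, within about 10 mm of its middle. The job was handed in at about 34 s and gave no verdict; I judged the shingles down from the steady pressing force, not from a direct reading.

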